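# Swap pipe fittings back to their picture mats

### The arm

A 6-joint arm with a two-finger parallel gripper is mounted at the origin on the work surface. World frame = base frame: x ahead of the robot, y to its left, z up, the work surface at z = 0. Lengths are in m, angles in degrees, forces in N, time in s.
With the tool pointing down it reaches from about 0.275 to 0.875 m from the base axis. Payload 12.5 kg.
Tool frame: the origin (TCP) lies on the front face of the gripper's body, between the roots of the fingers; the fingertips stand 73 mm ahead of it and the grasp point (between the pads) lies 54 mm ahead of it; z points along the fingers, y is the direction in which the jaws open and shut (so a half turn about z gives the same grasp; the last joint's range is limited). The gripper opens to 85 mm and grips with 20 to 120 N. Pads are 22 mm wide; open, the fingers measure 114 mm over their backs; the gripper's body (76 mm by 85 mm) begins 54 mm behind the grasp point. The pads swing forward as they close: fully open they stand 13 mm farther back than shut.
Start: joints at [-72.8, 20.094, 94.641, -0, 65.266, -4.847], TCP at [0.206, -0.51, 0.304] pointing down, gripper open.
Joint ranges: [-157.81, 157.81], [-45, 120.19], [0.68, 151.7], [-89.99, 269.99], [4.06, 180], [-164.3, 164.3]. Speed limits (degrees/s): [127.2, 127.2, 159.86, 180, 180, 180].

### API

Orientations are given as [roll, pitch, yaw] about the fixed x, y, z axes, in that order (R = Rz(yaw) Ry(pitch) Rx(roll)).
In Python, from bench import ctrl, optics gives the robot as it stands. The module is installed in compiled form; this text tells all that it offers.
- The arm moves only by the shell command python3 -m inch 'ROWS' [FORCE]. ROWS is JSON, a list of rows, each an object of numbers: "tx", "ty", "tz": the shift along the tool's x, y, z in cm; "yaw": the turn about the tool's z in degrees; "jaw": the opening, from 0 (shut) to 1 (fully open). In form: [{"tx": .., "ty": .., "tz": .., "yaw": .., "jaw": ..}, ...]. A call has 1 to 5 rows; each row is the pose to reach, as a shift and turn from the pose measured when the call began, along the tool's axes at that moment; what a row does not reach only later rows make up. A row lasts 1/12 s, in which the tool goes at most 41.7 mm and 7.16 degrees, less where a joint would pass 70% of its speed; a pose out of reach is approached as far as the arm can. A call with a gripper value outside its range is refused whole. The fingers move at their own pace and stop on an object; FORCE is the grip in N (left out, the last holds). Time passes only in rows, so rows that repeat a pose let the fingers close. It gives the time, the measured TCP pose, the force and the opening at its end, in the units of the state.
- ctrl.observe(): the state, without advancing time (a new reading comes with each control period).
- optics.capture(name): name is "scene" or "side" or "wrist"; returns the picture (384x512x3 uint8, blue, green, red); there is no depth.
- optics.camera_params(name): a dict with "intrinsics" (3x3 intrinsics, pixels), "R" (3x3) and "t" (3): a world point X has camera coordinates R X + t; the wrist camera has in their place "hand_eye" (4x4, takes a point from camera to tool coordinates, whose origin is the TCP and whose axes are the flange's). Camera axes: x right, y down, z forward; pixel columns grow to the right and rows downward; lengths in m; the calibration is good to about 2 mm. A picture is of the moment at which its call begins: read the wrist's pose just before it. camera_params takes no time and is no camera call.
- ctrl.close_job(): hands the job in, once; it reports no verdict.
Trained networks look in the newest picture that a camera, given by its name, has taken for a name from the list of things; names that differ only in an ending like _2 or _b are one class to them, and where a whole thing is asked for, a point or a joint stands for the part that bears it (a point fixed in the world has none). Each returns a list of dicts, best first, with "score" (0 to 1); they miss things now and then, are a little off and sometimes report something else, mostly with a low value. They report only what shows in the picture. A call takes as long as a camera call. They do not tell look-alikes from the thing itself.
- optics.boxes_of(camera, query): "rect" ([left, top, right, bottom] in pixels, round what is visible of it).
- optics.tip_of(camera, query): "centre" ([column, row] in pixels: a listed point, or the origin of a listed thing).
The state is a dict: "t": time; "q": joint angles; "joint_vel": joint speeds; "tau": joint torques, N m; "tool_pos": TCP position; "ee_rot": TCP orientation; "ft_force": force on the tool from outside, world axes, zero at the start; "torque": the same for the moment, N m; "opening": finger opening in m.
Only numpy, scipy, OpenCV 4.12 (cv2) and the standard library are available. Lean on these libraries where they do the work, as an engineer would, in place of code of your own. Each camera call takes 0.05 s, during which the arm holds its last target.

### The job

The washed pipe fittings of the filler are not where they belong: some stand on one another's mats, and the sight glass is still on the draining plate. Stand each of the four fittings upright in the middle of the foot ring on the mat that shows its picture, any way round; a free mat or the draining plate can hold one while you swap. Let no fitting fall over, and leave the glass bottle where it stands.

Things in the scene. Friction and masses are not known exactly. Their poses are not given: they have to be found in the camera images.
- tee: Steel pipe tee, 0.35 kg, standing on its branch: foot flange 50.5 mm wide, 5 mm thick; upright tube 25.4 mm wide; across its top a level tube 25.4 mm wide, 108 mm long, axis 54 mm above the foot, a 50.5 mm flange at each end (with its neck 10 mm long). 79 mm high. Grip across the middle of the level tube. Origin: centre of the foot's underside; z up, y along the level tube.
- hosetail: Steel hose tail, 0.3 kg: foot flange 64 mm wide, 5 mm thick (neck tapering off by 10 mm height), and an upright ribbed spigot to grip, 34 mm across (the ribs, 37 mm, are only looks), open on top. 85 mm high, round. Origin: centre of the foot's underside; z up.
- gauge: Pressure gauge on a pipe flange, 0.3 kg: foot flange 50.5 mm wide, 5 mm thick; stem 20 mm wide; on top a round steel case on edge, 63 mm across, 32 mm thick, centre 70 mm above the foot, white dial on one flat face. 101 mm high. Grip over the 32 mm thickness of the case. Origin: centre of the foot's underside; z up, x along the case's axis, towards the dial.
- sightglass: Sight glass, 0.42 kg: a glass pipe section with four tie rods between two steel end flanges, standing on end, 51 mm across over its whole height of 110 mm, round; grip it at any height. Starts on the draining plate. Origin: centre of the foot's underside; z up.
- mat_tee: Fixed white mat, 168 x 116 mm, 4 mm thick, with a black foot ring (88 mm across) where the tee belongs and, beside it towards the mat's +x, a black side view of the tee (level bar on a stem), foot towards +x. Any fitting can stand on it. Origin: ring centre, on the bench (mat top 4 mm higher). The mat spans x -52 to +116 mm, y 58 mm either way.
- mat_hosetail: Fixed white mat, 168 x 116 mm, 4 mm thick, with a black foot ring (88 mm across) where the hose tail belongs and, beside it towards the mat's +x, a black side view of the hose tail (ribbed upright, wide foot), foot towards +x. Any fitting can stand on it. Origin: ring centre, on the bench (mat top 4 mm higher). The mat spans x -52 to +116 mm, y 58 mm either way.
- mat_gauge: Fixed white mat, 168 x 116 mm, 4 mm thick, with a black foot ring (88 mm across) where the gauge belongs and, beside it towards the mat's +x, a black side view of the gauge (round dial on a stem), foot towards +x. Any fitting can stand on it. Origin: ring centre, on the bench (mat top 4 mm higher). The mat spans x -52 to +116 mm, y 58 mm either way.
- mat_sightglass: Fixed white mat, 168 x 116 mm, 4 mm thick, with a black foot ring (88 mm across) where the sight glass belongs and, beside it towards the mat's +x, a black side view of the sight glass (upright bars between flanges), foot towards +x. Any fitting can stand on it. Origin: ring centre, on the bench (mat top 4 mm higher). The mat spans x -52 to +116 mm, y 58 mm either way.
- drainplate: Fixed slotted dark steel draining plate, 120 (x) x 116 (y) mm, 10 mm high; the sight glass starts on it, within 25 mm of its middle. Any fitting can stand on it. Origin: centre of its underside, on the bench.
- bottle: Small empty green glass bottle, loose, 56 mm across and 150 mm high, narrowing to a 29 mm neck, standing among the mats. To be left alone. Origin: centre of its underside; z up.
Not all that is in view belongs to the job. Leave any green look-alike of the hosetail alone.

How it is judged (in metres and radians):
At the end, for the whole second after the job is handed in: Tee, hose tail, pressure gauge and sight glass each stand on the mat with their own picture: foot centre within 14 mm of the foot ring's centre, foot on the mat (less than 10 mm above the bench), upright within 0.1 rad and at rest; the bottle upright and within 30 mm of where it stood (horizontal distance between tee and mat_tee below 0.014 m and height (world z) of tee between -0.002 and 0.01 m and angle between each of tee, hosetail, gauge, sightglass, bottle's own z axis and vertical below 0.1 rad and linear speed of each of tee, hosetail, gauge, sightglass below 0.02 m/s and angular speed of each of tee, hosetail, gauge, sightglass below 0.2 rad/s and horizontal distance between hosetail and mat_hosetail below 0.014 m and height (world z) of hosetail between -0.002 and 0.01 m and horizontal distance between gauge and mat_gauge below 0.014 m and height (world z) of gauge between -0.002 and 0.01 m and horizontal distance between sightglass and mat_sightglass below 0.014 m and height (world z) of sightglass between -0.002 and 0.01 m and distance of bottle from where it was at the start of the episode below 0.03 m); the robot touches nothing.
It fails at once if a fitting tips over (leans more than 0.7 rad) (angle between any of tee, hosetail, gauge, sightglass's own z axis and vertical above 0.7 rad).
It fails at once if the bottle is knocked over or pushed more than 30 mm (angle between bottle's own z axis and vertical above 0.5 rad or distance of bottle from where it was at the start of the episode above 0.03 m).
It also fails if it takes over 112 s, if anything falls off the work surface, if the arm or the gripper's body presses on something with over 40 N, if the wrist force passes 120 N, or if a joint passes its speed limit or range.

## Working session

There is one attempt and no reset: what is moved stays moved. The work goes in short steps, Python scripts to look and compute and a shell command to move; the robot and the scene stay as the last step left them, time stands still between calls to the robot, and variables do not carry over. Pictures are saved under pics/ and viewed, and the job is handed in when it is done.

```bash
mkdir -p pics; ls
python3 - <<'E'
from bench import ctrl, optics
import cv2
s=ctrl.observe();print(s)
for n in("scene","side","wrist"):
    cv2.imwrite(f"pics/{n}0.png",optics.capture(n)); print(n,optics.camera_params(n))
E
```

```text
pics
{'t': 0.0, 'q': array([-7.27991352e+01,  2.01256164e+01,  9.46770951e+01, -4.93658625e-07,
        6.52665225e+01, -4.84594300e+00]), 'joint_vel': array([-0.10413749, -0.02893706,  0.01110374,  0.01811066,  0.03770457,
        0.0052549 ]), 'tau': array([ 2.47263415e-04, -5.06103981e+01, -2.91405255e+01, -9.69071607e-05,
        4.56007881e-03,  1.54215627e-06]), 'tool_pos': array([ 0.20641121, -0.50952925,  0.30334519]), 'ee_rot': array([-1.79931013e+02, -5.84822559e-03,  2.20468044e+01]), 'ft_force': array([ 0.27333331, -0.53514099, -0.42556894]), 'torque': array([ 0.017601  , -0.02051568,  0.02603888]), 'opening': 0.08521324656063221}
scene {'intrinsics': array([[372.9686169 ,   0.        , 254.54832111],
       [  0.        , 372.9686169 , 191.20597942],
       [  0.        ,   0.        ,   1.        ]]), 'R': array([[-2.38172473e-01,  9.71222500e-01,  8.52967477e-04],
       [ 6.50687756e-01,  1.60219751e-01, -7.42250009e-01],
       [-7.21026572e-01, -1.76228505e-01, -6.70122524e-01]]), 't': array([ 0.13924491, -0.29970909,  1.11839727])}
side {'intrinsics': array([[488.7
[... 175 characters left out ...]
8004, -0.00354577],
       [-0.29778039, -0.64008021, -0.70825431],
       [ 0.29419154,  0.64427329, -0.70594848]]), 't': array([-0.49672572,  0.1988932 ,  0.76923587])}
wrist {'intrinsics': array([[291.25186819,   0.        , 253.40785133],
       [  0.        , 291.25186819, 193.47165397],
       [  0.        ,   0.        ,   1.        ]]), 'hand_eye': array([[-5.35824482e-05, -9.61059648e-01, -2.76341005e-01,
         7.08459470e-02],
       [ 9.99999969e-01, -1.18871741e-04,  2.19512797e-04,
        -1.32543362e-04],
       [-2.43814027e-04, -2.76340984e-01,  9.61059624e-01,
        -6.87940834e-02],
       [ 0.00000000e+00,  0.00000000e+00,  0.00000000e+00,
         1.00000000e+00]])}
```

View pics/scene0.png

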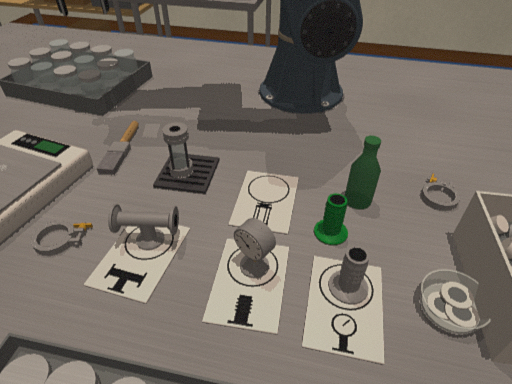

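View pics/side0.png

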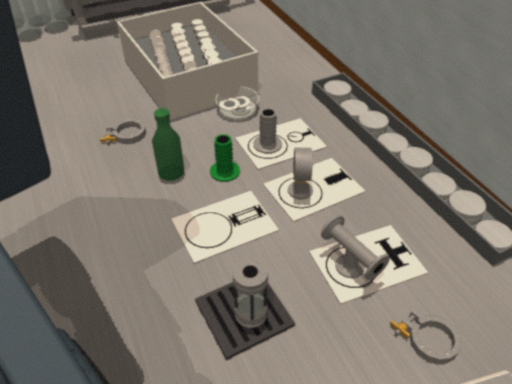

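View pics/wrist0.png

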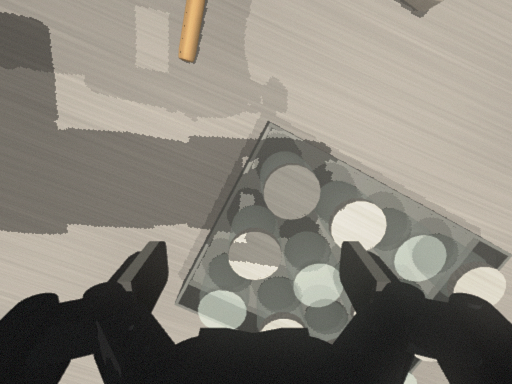

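The scene picture shows the mats: tee's at (140,255), hose tail's at (250,280), gauge's at (345,305) and the free sight-glass mat at (266,200). The gauge and hose tail are swapped, the tee seems to be on its own mat, and the sight glass is on the plate (187,170). The green look-alike is at (332,220) and the bottle at (363,175).

```bash
cat > h.py <<'E'
import numpy as np, cv2
from scipy.spatial.transform import Rotation as Ro
from bench import ctrl, optics
P={n:optics.camera_params(n) for n in("scene","side","wrist")}
def pose():
    s=ctrl.observe(); T=np.eye(4);T[:3,:3]=Ro.from_euler('xyz',s['ee_rot'],degrees=True).as_matrix();T[:3,3]=s['tool_pos'];return s,T
def cam(n,T=None):
    if n!='wrist': return P[n]['R'],P[n]['t']
    W=T@P[n]['hand_eye']; R=W[:3,:3].T; return R,-R@W[:3,3]
def ray(n,uv,T=None):
    R,t=cam(n,T);d=np.linalg.inv(P[n]['intrinsics'])@np.array([uv[0],uv[1],1.]);return -R.T@t,R.T@d
def onz(n,uv,z,T=None):
    o,d=ray(n,uv,T);return o+d*(z-o[2])/d[2]
def proj(n,X,T=None):
    R,t=cam(n,T);c=P[n]['intrinsics']@(R@np.asarray(X,float)+t);return c[:2]/c[2]
def tri(rays):
    A=np.zeros((3,3));b=np.zeros(3)
    for o,d in rays:
        d=d/np.linalg.norm(d);M=np.eye(3)-np.outer(d,d);A+=M;b+=M@o
    return np.linalg.solve(A,b)
def go(tgt,yaw=None):
    """tgt world TCP pos; yaw world target tool yaw (deg). prints tx ty tz yaw"""
    s,T=pose();d=T[:3,:3].T@(np.asarray(tgt)-T[:3,3])*100
    y=0
    if yaw is not None:
        y=-(yaw-s['ee_rot'][2]); y=(y+90)%180-90
    print("t%.2f"%s['t'],"rows tx %.2f ty %.2f tz %.2f yaw %.1f"%(*d,y),"q6",s['q'][5].round(1))
E
python3 - <<'E'
from h import *
np.set_printoptions(precision=4,suppress=True)
optics.capture('scene');optics.capture('side')
Z=dict(tee=.004,hosetail=.004,gauge=.004,sightglass=.01,mat_tee=0,mat_hosetail=0,mat_gauge=0,mat_sightglass=0,drainplate=0,bottle=0)
for q,z in Z.items():
    for c in('scene','side'):
        for r in optics.tip_of(c,q)[:3]: print(q,c,round(r['score'],2),np.round(r['centre'],1),onz(c,r['centre'],z)[:2])
# rings by ellipse
for c in('scene','side'):
    g=cv2.cvtColor(cv2.imread(f'pics/{c}0.png'),cv2.COLOR_BGR2GRAY)
print(ctrl.observe()['t'])
E
```

```text
tee scene 0.94 [149.  238.2] [ 0.6433 -0.1851]
tee scene 0.72 [343.3 287.2] [0.664  0.1683]
tee side 0.98 [349.6 264.6] [ 0.6456 -0.1792]
hosetail scene 0.67 [329.6 233. ] [0.5513 0.1357]
hosetail scene 0.6 [348.6 284.5] [0.6567 0.1763]
hosetail side 0.79 [225.2 168.3] [0.5463 0.1415]
hosetail side 0.55 [263.4 145. ] [0.6515 0.1771]
gauge scene 0.56 [252.1 267.1] [0.6608 0.0144]
gauge side 0.72 [297.8 193.8] [0.6474 0.0111]
sightglass scene 0.94 [181.2 171.5] [ 0.4542 -0.1978]
sightglass side 0.82 [252.  316.9] [ 0.4493 -0.2047]
mat_tee scene 0.67 [148.9 238.3] [ 0.6406 -0.1874]
mat_tee side 0.7 [351.7 267.6] [ 0.6476 -0.1838]
mat_hosetail scene 0.84 [251. 264.] [0.652  0.0102]
mat_hosetail scene 0.38 [150.9 241.3] [ 0.6463 -0.1807]
mat_hosetail side 0.68 [300.6 195.3] [0.6525 0.0085]
mat_gauge scene 0.56 [347.5 287.4] [0.6599 0.1754]
mat_gauge scene 0.42 [248.1 266.3] [0.6579 0.0065]
mat_gauge side 0.95 [264.5 145.5] [0.6551 0.1789]
mat_sightglass scene 0.92 [266.9 192.2] [ 0.4645 -0.0027]
mat_sightglass scene 0.71 [179.5 171.1] [ 0.4426 -0.208 ]
mat_sightglass side 0.62 [206.1 227.5] [0.4528 0.0079]
mat_sightglass side 0.3 [349.4 262.6] [ 0.6498 -0.173 ]
drainplate scene 0.88 [183.2 174.2] [ 0.4508 -0.1959]
drainplate side 0.95 [244.5 314. ] [ 0.4432 -0.1894]
bottle scene 0.81 [356.8 199.4] [0.4418 0.1817]
bottle scene 0.56 [182.1 170.9] [ 0.4405 -0.2026]
bottle side 0.59 [168.  173.4] [0.4342 0.1811]
1.25
```

Run:
```python
from h import *
# rectified top views at z=0.004, 1mm/px ; x 0.38..0.80 -> rows (down=+x), y -0.30..0.28 -> cols
def rect(c):
    im=cv2.imread(f'pics/{c}0.png')
    xs=[(.38,-.3),(.8,-.3),(.8,.28),(.38,.28)]
    src=np.float32([proj(c,(x,y,.004)) for x,y in xs]);dst=np.float32([((y+.3)*1000,(x-.38)*1000) for x,y in xs])
    return cv2.warpPerspective(im,cv2.getPerspectiveTransform(src,dst),(580,420),flags=cv2.INTER_LINEAR)
for c in('scene','side'): cv2.imwrite(f'pics/rect_{c}.png',rect(c))
```

```text
(no output)
```

View pics/rect_scene.png

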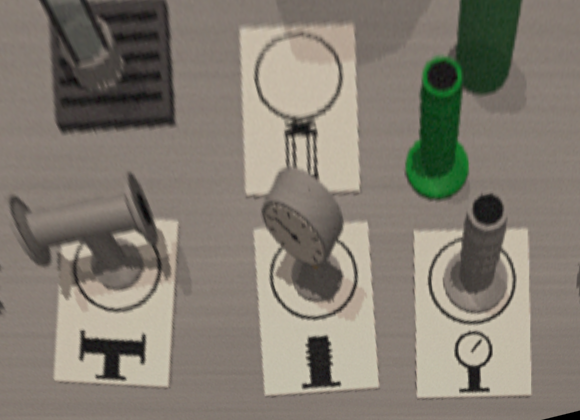

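View pics/rect_side.png

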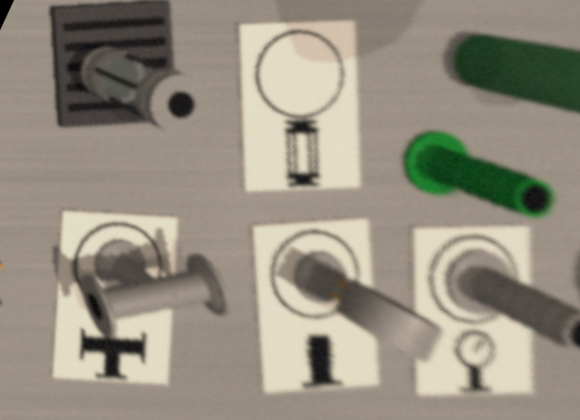

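Rectified views agree: ring centres at rect px S(299,75), T(119,265), H(314,274), G(472,278). I'll fit these numerically and compute the first move.

Run:
```python
from h import *
from scipy.optimize import minimize
a=np.linspace(0,2*np.pi,180,endpoint=False)
G={c:cv2.GaussianBlur(cv2.cvtColor(cv2.imread(f'pics/rect_{c}.png'),cv2.COLOR_BGR2GRAY),(3,3),0).astype(np.float32) for c in('scene','side')}
for n,c0 in dict(S=(299,75),T=(119,265),H=(314,274),G=(472,278)).items():
    for c in G:
        best=min((( np.mean(cv2.remap(G[c],np.float32([x+r*np.cos(a)]),np.float32([y+r*np.sin(a)]),1))-.5*np.mean(cv2.remap(G[c],np.float32([x+(r-4)*np.cos(a)]),np.float32([y+(r-4)*np.sin(a)]),1))-.5*np.mean(cv2.remap(G[c],np.float32([x+(r+4)*np.cos(a)]),np.float32([y+(r+4)*np.sin(a)]),1))),x,y,r) for x in np.arange(c0[0]-6,c0[0]+7,.5) for y in np.arange(c0[1]-6,c0[1]+7,.5) for r in(42,43,44))
        print(n,c,best[0].round(1),'x %.4f y %.4f r %d'%(best[2]/1000+.38,best[1]/1000-.3,best[3]))
go((.452,-.201,.30),0)
```

```text
S scene -64.9 x 0.4560 y -0.0020 r 42
S side -51.0 x 0.4535 y -0.0010 r 42
T scene -55.9 x 0.6475 y -0.1830 r 42
T side -37.1 x 0.6465 y -0.1825 r 43
H scene -74.4 x 0.6555 y 0.0135 r 42
H side -43.2 x 0.6535 y 0.0140 r 42
G scene -85.0 x 0.6600 y 0.1715 r 42
G side -32.3 x 0.6585 y 0.1725 r 42
t1.25 rows tx 34.35 ty -19.40 tz 0.39 yaw 22.0 q6 -4.8
```

```bash
python3 -m inch '[{"tx":34.4,"ty":-19.4,"tz":0,"yaw":22},{"tx":34.4,"ty":-19.4,"tz":0,"yaw":22},{"tx":34.4,"ty":-19.4,"tz":0,"yaw":22},{"tx":34.4,"ty":-19.4,"tz":0,"yaw":22},{"tx":34.4,"ty":-19.4,"tz":0,"yaw":22}]'; python3 -c "
from h import *
go((.452,-.201,.30),0)"
```

```text
t1.25 rows tx 34.35 ty -19.40 tz 0.39 yaw 22.0 q6 -4.8schema error: expected keys tx, ty, tz, yaw, jaw
```

```bash
python3 -m inch '[{"tx":34.4,"ty":-19.4,"tz":0,"yaw":22,"jaw":1},{"tx":34.4,"ty":-19.4,"tz":0,"yaw":22,"jaw":1},{"tx":34.4,"ty":-19.4,"tz":0,"yaw":22,"jaw":1},{"tx":34.4,"ty":-19.4,"tz":0,"yaw":22,"jaw":1},{"tx":34.4,"ty":-19.4,"tz":0,"yaw":22,"jaw":1}]'; python3 -c "
from h import *
go((.452,-.201,.30),0)"
```

```text
t: 1.67
tool_pos: [0.3325, -0.3512, 0.3041]
ee_rot: [180.0, -0.0, -0.1]
ft_force: [1.2, -0.5, 0.1]
opening: 0.0854
t1.67 rows tx 11.91 ty -15.05 tz 0.40 yaw -0.1 q6 38.0
```

```bash
python3 -m inch '[{"tx":11.9,"ty":-15,"tz":0.4,"yaw":0,"jaw":1},{"tx":11.9,"ty":-15,"tz":0.4,"yaw":0,"jaw":1},{"tx":11.9,"ty":-15,"tz":0.4,"yaw":0,"jaw":1},{"tx":11.9,"ty":-15,"tz":0.4,"yaw":0,"jaw":1},{"tx":11.9,"ty":-15,"tz":0.4,"yaw":0,"jaw":1}]'; python3 -c "
from h import *
go((.452,-.201,.30),0)
s,T=pose()
cv2.imwrite('pics/w1.png',optics.capture('wrist'))
r=optics.tip_of('wrist','sightglass');print(r,[onz('wrist',i['centre'],.01,T) for i in r])
print(proj('wrist',(.452,-.201,.12),T))"
```

```text
t: 2.08
tool_pos: [0.4534, -0.1987, 0.3002]
ee_rot: [180.0, -0.1, -0.1]
ft_force: [0.3, -1.3, 0.5]
opening: 0.086
t2.08 rows tx -0.14 ty 0.23 tz 0.02 yaw -0.1 q6 61.0
[{'centre': [251.6, 169.3], 'score': 0.87}] [array([ 0.45272672, -0.19610943,  0.01      ])]
[256.36761547 194.2808369 ]
```

View pics/w1.png

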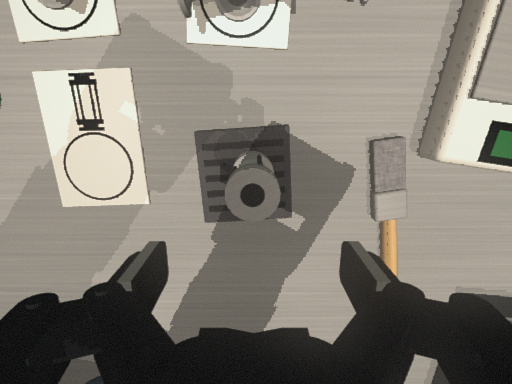

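The sight glass's top hole sits at (252,195) in the wrist view and the free S ring at (98,165).

```bash
python3 -c "
from h import *
s,T=pose()
print(onz('wrist',(252.5,195),.12,T), onz('wrist',(98.5,165),.004,T))
go((.452,-.1985,.145),0)"
```

```text
[ 0.45150907 -0.1976481   0.12      ] [ 0.45691951 -0.00205388  0.004     ]
t2.18 rows tx -0.17 ty -0.03 tz 15.50 yaw 0.1 q6 60.8
```

```bash
python3 -m inch '[{"tx":-0.2,"ty":-0.1,"tz":4,"yaw":0,"jaw":1},{"tx":-0.2,"ty":-0.1,"tz":8,"yaw":0,"jaw":1},{"tx":-0.2,"ty":-0.1,"tz":11.5,"yaw":0,"jaw":1},{"tx":-0.2,"ty":-0.1,"tz":14,"yaw":0,"jaw":1},{"tx":-0.2,"ty":-0.1,"tz":15.5,"yaw":0,"jaw":1}]'; python3 -m inch '[{"tx":0,"ty":0,"tz":0,"yaw":0,"jaw":1},{"tx":0,"ty":0,"tz":0,"yaw":0,"jaw":0.4},{"tx":0,"ty":0,"tz":0,"yaw":0,"jaw":0.4},{"tx":0,"ty":0,"tz":0,"yaw":0,"jaw":0.4},{"tx":0,"ty":0,"tz":0,"yaw":0,"jaw":0.4}]' 50
```

```text
t: 2.6
tool_pos: [0.4503, -0.1979, 0.1423]
ee_rot: [-179.9, 0.1, 0.1]
ft_force: [0.0, 1.0, -0.4]
opening: 0.0857
t: 3.02
tool_pos: [0.4508, -0.1983, 0.1437]
ee_rot: [-180.0, 0.0, 0.1]
ft_force: [-1.1, -0.3, 5.0]
opening: 0.0501
```

```bash
python3 -m inch '[{"tx":0,"ty":0,"tz":0,"yaw":0,"jaw":0.4},{"tx":0,"ty":0,"tz":-1,"yaw":0,"jaw":0.4},{"tx":0,"ty":0,"tz":-3,"yaw":0,"jaw":0.4},{"tx":0,"ty":0,"tz":-6,"yaw":0,"jaw":0.4},{"tx":0,"ty":0,"tz":-7,"yaw":0,"jaw":0.4}]' 60;python3 -m inch '[{"tx":0.1,"ty":-2,"tz":0,"yaw":0,"jaw":0.4},{"tx":0.2,"ty":-6,"tz":0,"yaw":0,"jaw":0.4},{"tx":0.3,"ty":-10,"tz":0,"yaw":0,"jaw":0.4},{"tx":0.4,"ty":-14,"tz":0,"yaw":0,"jaw":0.4},{"tx":0.4,"ty":-17,"tz":0,"yaw":0,"jaw":0.4}]'; python3 -c "
from h import *
s,T=pose()
cv2.imwrite('pics/w2.png',optics.capture('wrist'))
go((.4552,-.0015,.138),0)"
```

```text
t: 3.43
tool_pos: [0.4517, -0.1988, 0.2175]
ee_rot: [179.9, -0.2, 0.1]
ft_force: [1.0, -0.7, -2.3]
opening: 0.0498
t: 3.85
tool_pos: [0.4549, -0.0264, 0.2173]
ee_rot: [179.9, -0.2, 0.1]
ft_force: [1.6, -0.2, -4.2]
opening: 0.0495
t3.90 rows tx 0.04 ty -2.16 tz 7.92 yaw 0.2 q6 81.0
```

View pics/w2.png

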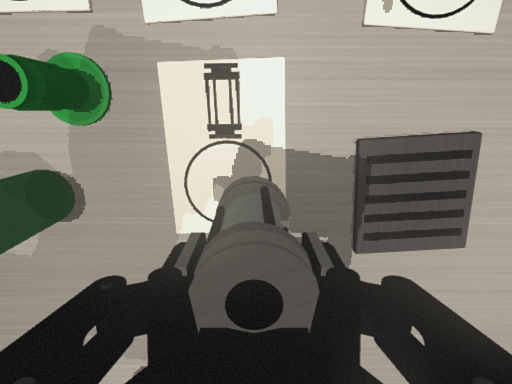

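The glass is held upright between the pads, the S ring ahead of it. Check its centre relative to the TCP.

```bash
python3 -c "
from h import *
s,T=pose()
print(s['tool_pos'],onz('wrist',(254,304),.1936,T),[ (onz('wrist',r['centre'],0,T),r['score']) for r in optics.tip_of('wrist','drainplate')])
go((.4552,-.0015,.138),0)"
```

```text
[ 0.45458695 -0.02313025  0.21716197] [ 0.45626375 -0.02301563  0.1936    ] [(array([ 0.44440182, -0.17959431,  0.        ]), 0.58)]
t3.95 rows tx 0.01 ty -2.40 tz 7.92 yaw 0.3 q6 80.7
```

```bash
python3 -m inch '[{"tx":0,"ty":-2.2,"tz":2,"yaw":0,"jaw":0.4},{"tx":0,"ty":-2.2,"tz":5,"yaw":0,"jaw":0.4},{"tx":0,"ty":-2.2,"tz":6.8,"yaw":0,"jaw":0.4},{"tx":0,"ty":-2.2,"tz":7.4,"yaw":0,"jaw":0.4},{"tx":0,"ty":-2.2,"tz":7.7,"yaw":0,"jaw":0.4}]';python3 -m inch '[{"tx":0,"ty":0,"tz":0.1,"yaw":0,"jaw":0.4},{"tx":0,"ty":0,"tz":0.1,"yaw":0,"jaw":0.4}]'
```

```text
t: 4.37
tool_pos: [0.4548, -0.0038, 0.1395]
ee_rot: [179.9, -0.1, 0.3]
ft_force: [0.8, -1.0, -4.1]
opening: 0.0501
t: 4.53
tool_pos: [0.4552, -0.0042, 0.1391]
ee_rot: [179.9, -0.1, 0.2]
ft_force: [0.4, 0.5, -3.7]
opening: 0.0499
```

```bash
python3 -m inch '[{"tx":0,"ty":-0.2,"tz":0,"yaw":0,"jaw":0.4},{"tx":0,"ty":-0.2,"tz":0.1,"yaw":0,"jaw":0.4},{"tx":0,"ty":-0.2,"tz":0.2,"yaw":0,"jaw":0.4},{"tx":0,"ty":-0.2,"tz":0.2,"yaw":0,"jaw":0.4}]'
```

```text
t: 4.87
tool_pos: [0.4557, -0.0022, 0.1378]
ee_rot: [179.9, -0.2, 0.2]
ft_force: [-0.8, 0.9, 4.1]
opening: 0.0497
```

Touching (force changed sign). Release slowly and rise.

```bash
python3 -m inch '[{"tx":0,"ty":0,"tz":0,"yaw":0,"jaw":0.7},{"tx":0,"ty":0,"tz":0,"yaw":0,"jaw":1},{"tx":0,"ty":0,"tz":0,"yaw":0,"jaw":1},{"tx":0,"ty":0,"tz":0,"yaw":0,"jaw":1}]';python3 -m inch '[{"tx":0,"ty":0,"tz":-2,"yaw":0,"jaw":1},{"tx":0,"ty":0,"tz":-6,"yaw":0,"jaw":1},{"tx":0,"ty":0,"tz":-10,"yaw":0,"jaw":1},{"tx":0,"ty":0,"tz":-14,"yaw":0,"jaw":1},{"tx":0,"ty":0,"tz":-16,"yaw":0,"jaw":1}]';python3 -c "
from h import *
go((.63,.014,.32),0)"
```

```text
t: 5.2
tool_pos: [0.4557, -0.0022, 0.1379]
ee_rot: [179.9, -0.2, 0.2]
ft_force: [0.1, 0.2, -0.1]
opening: 0.0857
t: 5.62
tool_pos: [0.4557, -0.0021, 0.3022]
ee_rot: [179.9, -0.5, 0.2]
ft_force: [0.4, 0.0, 1.3]
opening: 0.0857
t5.62 rows tx 17.45 ty -1.53 tz -1.61 yaw 0.2 q6 83.7
```

```bash
python3 -m inch '[{"tx":3,"ty":-0.3,"tz":-1,"yaw":0,"jaw":1},{"tx":7,"ty":-0.7,"tz":-3,"yaw":0,"jaw":1},{"tx":11,"ty":-1.1,"tz":-4,"yaw":0,"jaw":1},{"tx":14,"ty":-1.5,"tz":-5,"yaw":0,"jaw":1},{"tx":15,"ty":-1.5,"tz":-5,"yaw":0,"jaw":1}]';python3 -c "
from h import *
s,T=pose();print(s['tool_pos'],s['ee_rot'])
cv2.imwrite('pics/w3.png',optics.capture('wrist'))
for q in('gauge','hosetail','tee','mat_hosetail'):
  for r in optics.tip_of('wrist',q): print(q,r,onz('wrist',r['centre'],.004,T))
cv2.imwrite('pics/s3.png',optics.capture('scene'))
"
```

```text
t: 6.03
tool_pos: [0.6087, 0.0142, 0.3553]
ee_rot: [179.9, -0.8, 0.3]
ft_force: [0.2, 0.3, 0.1]
opening: 0.0852
[0.6087321  0.01421773 0.35529201] [179.89550895  -0.76551021   0.27238564]
gauge {'centre': [250.0, 128.9], 'score': 0.87} [0.6581312  0.01896292 0.004     ]
hosetail {'centre': [141.5, 124.1], 'score': 0.75} [0.6640281  0.17152249 0.004     ]
hosetail {'centre': [168.2, 206.7], 'score': 0.64} [0.54224255 0.14282258 0.004     ]
tee {'centre': [391.1, 141.7], 'score': 0.91} [ 0.64116191 -0.18287692  0.004     ]
```

View pics/w3.png

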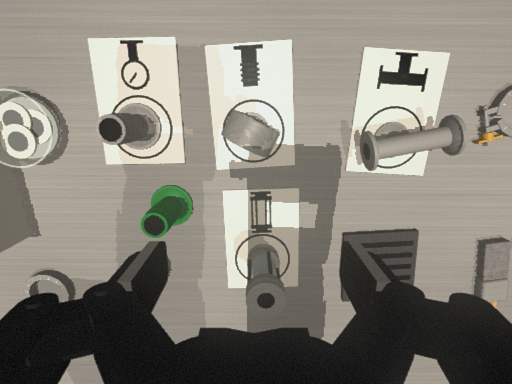

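View pics/s3.png

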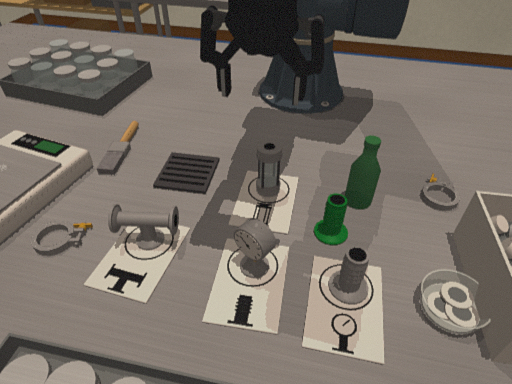

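The sight glass stands in its ring. The gauge's case from above: its flat runs at about 22° to the image rows, so tool yaw should be ≈68°. Turn over the gauge and check.

```bash
python3 -m inch '[{"tx":1,"ty":0,"tz":1,"yaw":-7,"jaw":1},{"tx":2,"ty":0,"tz":2,"yaw":-14,"jaw":1},{"tx":3,"ty":0,"tz":3,"yaw":-21,"jaw":1},{"tx":4,"ty":0,"tz":4,"yaw":-28,"jaw":1},{"tx":4.6,"ty":0,"tz":5,"yaw":-35,"jaw":1}]';python3 -m inch '[{"tx":0,"ty":0,"tz":1,"yaw":-7,"jaw":1},{"tx":0,"ty":0,"tz":2,"yaw":-14,"jaw":1},{"tx":0,"ty":0,"tz":3,"yaw":-21,"jaw":1},{"tx":0,"ty":0,"tz":4,"yaw":-28,"jaw":1},{"tx":0,"ty":0,"tz":4,"yaw":-34,"jaw":1}]';python3 -c "
from h import *
s,T=pose();print(s['tool_pos'],s['ee_rot'])
cv2.imwrite('pics/w4.png',optics.capture('wrist'))
for q in('gauge',):
  for r in optics.tip_of('wrist',q): print(q,r,onz('wrist',r['centre'],.004,T))
"
```

```text
t: 6.75
tool_pos: [0.6506, 0.0136, 0.3034]
ee_rot: [179.6, -0.3, 35.6]
ft_force: [0.6, -0.3, 0.4]
opening: 0.0857
t: 7.17
tool_pos: [0.6495, 0.0134, 0.2616]
ee_rot: [179.7, -0.0, 69.9]
ft_force: [0.9, -0.0, -0.1]
opening: 0.0853
[0.64947904 0.01335912 0.26155074] [ 1.79683645e+02 -1.83474168e-02  6.99209533e+01]
gauge {'centre': [257.3, 169.5], 'score': 0.8} [0.65727525 0.01612899 0.004     ]
```

View pics/w4.png

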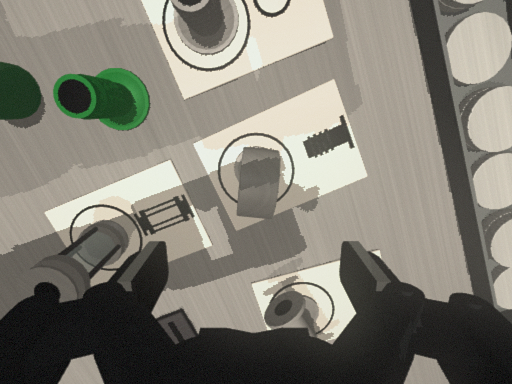

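```bash
python3 -c "
from h import *
s,T=pose()
a=np.radians(67);d=np.array([np.cos(a),np.sin(a),0]);n=np.array([np.sin(a),-np.cos(a),0])
im=cv2.imread('pics/w4.png')
C=np.array([.656,.015,.074])
for sgn in(-1,1):
  for th in np.linspace(0,2*np.pi,60):
    p=proj('wrist',C+sgn*.016*n+.0315*(np.cos(th)*d+np.sin(th)*np.array([0,0,1])),T);cv2.circle(im,(int(round(p[0]*1)),int(round(p[1]))),1,(0,0,255) if sgn>0 else (255,0,0),-1)
c=im[110:260,180:340];cv2.imwrite('pics/w4b.png',cv2.resize(c,None,fx=4,fy=4,interpolation=2))
go((.656,.015,.14),67)
"
```

```text
t7.27 rows tx 0.35 ty 0.39 tz 12.34 yaw 2.7 q6 17.5
```

View pics/w4b.png

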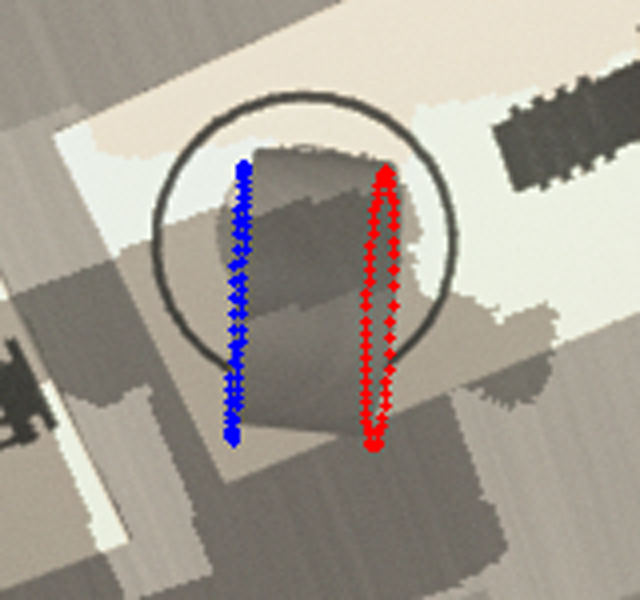

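```bash
python3 -c "
from h import *
go((.6588,.0165,.133),67)"
```

```text
t7.27 rows tx 0.58 ty 0.60 tz 13.04 yaw 2.7 q6 17.5
```

```bash
python3 -m inch '[{"tx":0.5,"ty":0.5,"tz":3,"yaw":2.7,"jaw":1},{"tx":0.6,"ty":0.6,"tz":6,"yaw":2.7,"jaw":1},{"tx":0.6,"ty":0.6,"tz":9.5,"yaw":2.7,"jaw":1},{"tx":0.6,"ty":0.6,"tz":12,"yaw":2.7,"jaw":1},{"tx":0.6,"ty":0.6,"tz":13,"yaw":2.7,"jaw":1}]'; python3 -m inch '[{"tx":0,"ty":0,"tz":0,"yaw":0,"jaw":0.6},{"tx":0,"ty":0,"tz":0,"yaw":0,"jaw":0.4},{"tx":0,"ty":0,"tz":0,"yaw":0,"jaw":0.2},{"tx":0,"ty":0,"tz":0,"yaw":0,"jaw":0.2},{"tx":0,"ty":0,"tz":0,"yaw":0,"jaw":0.2}]' 40;python3 -c "
from h import *
s,T=pose();print(s['ft_force'],s['opening'])
go((.446,-.195,.133),67)"
```

```text
t: 7.68
tool_pos: [0.6571, 0.0166, 0.1301]
ee_rot: [179.8, 0.0, 66.7]
ft_force: [-0.8, -0.3, -1.1]
opening: 0.0855
t: 8.1
tool_pos: [0.6578, 0.0167, 0.132]
ee_rot: [179.7, -0.0, 66.7]
ft_force: [-2.8, 1.8, 5.6]
opening: 0.0317
[-2.82780255  1.76753879  5.6366083 ] 0.031739480585469715
t8.10 rows tx -27.82 ty -11.09 tz -0.19 yaw -0.3 q6 20.8
```

```bash
python3 -m inch '[{"tx":0,"ty":0,"tz":-0.5,"yaw":0,"jaw":0.2},{"tx":0,"ty":0,"tz":-2,"yaw":0,"jaw":0.2},{"tx":0,"ty":0,"tz":-5,"yaw":0,"jaw":0.2},{"tx":-2,"ty":-0.8,"tz":-7,"yaw":0,"jaw":0.2},{"tx":-5.6,"ty":-2.2,"tz":-8,"yaw":0,"jaw":0.2}]' 50;python3 -c "
from h import *
go((.446,-.195,.21),67)"
```

```text
t: 8.52
tool_pos: [0.6167, -0.0246, 0.2152]
ee_rot: [179.4, -0.2, 66.9]
ft_force: [0.5, -0.8, -2.3]
opening: 0.0314
t8.52 rows tx -22.38 ty -9.01 tz 0.35 yaw -0.1 q6 16.5
```

```bash
python3 -m inch '[{"tx":-3.6,"ty":-1.4,"tz":0,"yaw":0,"jaw":0.2},{"tx":-7.2,"ty":-2.9,"tz":0,"yaw":0,"jaw":0.2},{"tx":-10.8,"ty":-4.3,"tz":0,"yaw":0,"jaw":0.2},{"tx":-14.5,"ty":-5.8,"tz":0,"yaw":0,"jaw":0.2},{"tx":-18,"ty":-7.2,"tz":0,"yaw":0,"jaw":0.2}]';python3 -m inch '[{"tx":-2.5,"ty":-1,"tz":0,"yaw":0,"jaw":0.2},{"tx":-4.5,"ty":-1.8,"tz":0,"yaw":0,"jaw":0.2},{"tx":-4.5,"ty":-1.8,"tz":2,"yaw":0,"jaw":0.2},{"tx":-4.5,"ty":-1.8,"tz":2,"yaw":0,"jaw":0.2}]';python3 -c "
from h import *
s,T=pose()
cv2.imwrite('pics/w5.png',optics.capture('wrist'));cv2.imwrite('pics/s5.png',optics.capture('scene'))
go((.446,-.195,.139),67)"
```

```text
t: 8.93
tool_pos: [0.4781, -0.1629, 0.2144]
ee_rot: [179.3, -0.2, 66.9]
ft_force: [2.0, -1.0, -4.2]
opening: 0.0311
t: 9.27
tool_pos: [0.4426, -0.1975, 0.1926]
ee_rot: [179.5, -0.2, 66.7]
ft_force: [-0.5, 1.5, -4.3]
opening: 0.0314
t9.37 rows tx 0.25 ty 0.04 tz 5.53 yaw -0.2 q6 -6.6
```

View pics/w5.png

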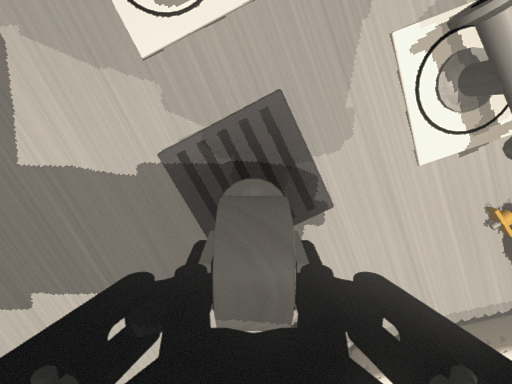

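View pics/s5.png

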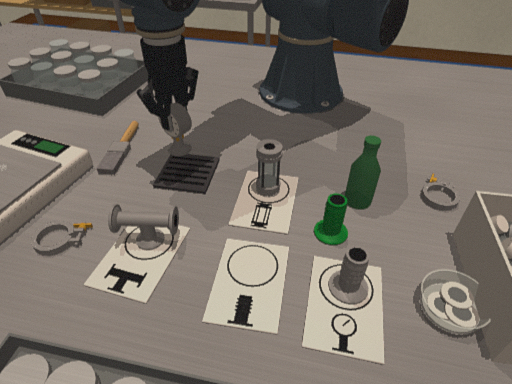

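```bash
python3 -m inch '[{"tx":0.4,"ty":0,"tz":2.5,"yaw":0,"jaw":0.2},{"tx":0.4,"ty":0,"tz":4.4,"yaw":0,"jaw":0.2},{"tx":0.4,"ty":0,"tz":5.1,"yaw":0,"jaw":0.2},{"tx":0.4,"ty":0,"tz":5.4,"yaw":0,"jaw":0.2},{"tx":0.4,"ty":0,"tz":5.5,"yaw":0,"jaw":0.2}]';python3 -m inch '[{"tx":0,"ty":0,"tz":0.05,"yaw":0,"jaw":0.2},{"tx":0,"ty":0,"tz":0.1,"yaw":0,"jaw":0.2}]'
```

```text
t: 9.78
tool_pos: [0.4468, -0.1933, 0.1398]
ee_rot: [179.4, -0.2, 66.9]
ft_force: [0.9, 0.5, -3.0]
opening: 0.0315
t: 9.95
tool_pos: [0.4474, -0.1935, 0.1398]
ee_rot: [179.3, -0.2, 66.9]
ft_force: [-0.4, -0.5, -3.4]
opening: 0.0319
```

```bash
python3 -m inch '[{"tx":0,"ty":0,"tz":0.1,"yaw":0,"jaw":0.2},{"tx":0,"ty":0,"tz":0.2,"yaw":0,"jaw":0.2},{"tx":0,"ty":0,"tz":0.2,"yaw":0,"jaw":0.2}]'
```

```text
t: 10.2
tool_pos: [0.4477, -0.1937, 0.1381]
ee_rot: [179.2, -0.2, 66.9]
ft_force: [0.1, 0.3, -2.3]
opening: 0.0314
```

```bash
python3 -m inch '[{"tx":0,"ty":0,"tz":0.05,"yaw":0,"jaw":0.2},{"tx":0,"ty":0,"tz":0.1,"yaw":0,"jaw":0.2},{"tx":0,"ty":0,"tz":0.1,"yaw":0,"jaw":0.2}]'
```

```text
t: 10.45
tool_pos: [0.4478, -0.1937, 0.138]
ee_rot: [179.2, -0.2, 66.9]
ft_force: [-2.9, 2.8, 12.2]
opening: 0.0312
```

Contact. Release and rise, then towards the hose tail (.658,.174).

```bash
python3 -m inch '[{"tx":0,"ty":0,"tz":-0.05,"yaw":0,"jaw":0.3},{"tx":0,"ty":0,"tz":-0.05,"yaw":0,"jaw":0.6},{"tx":0,"ty":0,"tz":-0.05,"yaw":0,"jaw":1},{"tx":0,"ty":0,"tz":-0.05,"yaw":0,"jaw":1},{"tx":0,"ty":0,"tz":-0.05,"yaw":0,"jaw":1}]';python3 -m inch '[{"tx":0,"ty":0,"tz":-2,"yaw":0,"jaw":1},{"tx":0,"ty":0,"tz":-6,"yaw":0,"jaw":1},{"tx":0,"ty":0,"tz":-10,"yaw":0,"jaw":1},{"tx":0,"ty":0,"tz":-13,"yaw":0,"jaw":1},{"tx":0,"ty":0,"tz":-14,"yaw":0,"jaw":1}]';python3 -c "
from h import *
cv2.imwrite('pics/w6.png',optics.capture('wrist'));cv2.imwrite('pics/s6.png',optics.capture('side'))
go((.645,.174,.26),10)"
```

```text
t: 10.87
tool_pos: [0.4479, -0.1937, 0.1385]
ee_rot: [179.2, -0.2, 66.9]
ft_force: [0.1, -0.7, -0.2]
opening: 0.0784
t: 11.28
tool_pos: [0.4469, -0.1938, 0.283]
ee_rot: [178.8, -0.1, 66.9]
ft_force: [-0.1, 0.1, 0.4]
opening: 0.0851
t11.38 rows tx 41.60 ty 3.81 tz 2.17 yaw 56.9 q6 -6.1
```

View pics/w6.png

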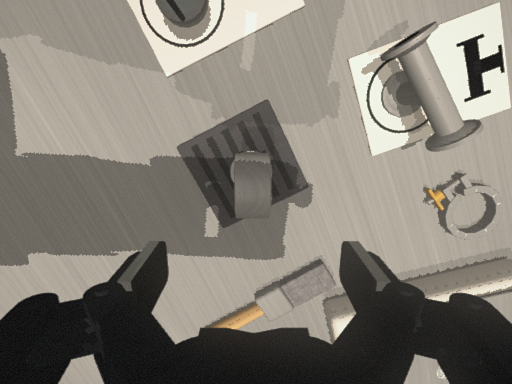

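View pics/s6.png

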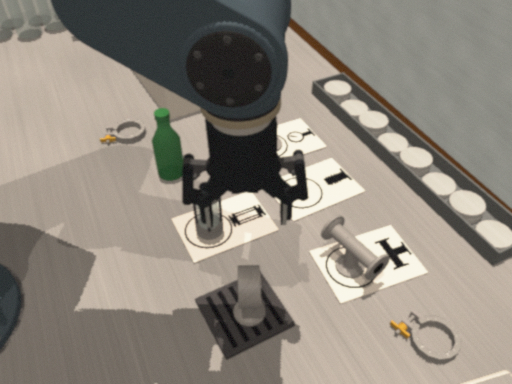

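Gauge stands upright on the plate (250,185). Travel to the hose tail.

```bash
python3 -m inch '[{"tx":4,"ty":0.4,"tz":0.3,"yaw":7,"jaw":1},{"tx":8,"ty":0.8,"tz":0.3,"yaw":14,"jaw":1},{"tx":12,"ty":1.2,"tz":0.3,"yaw":21,"jaw":1},{"tx":16,"ty":1.6,"tz":0.3,"yaw":28,"jaw":1},{"tx":20,"ty":2,"tz":0.3,"yaw":35,"jaw":1}]'; python3 -c "
from h import *
go((.645,.174,.26),10)"
```

```text
t: 11.8
tool_pos: [0.5351, -0.0311, 0.2756]
ee_rot: [179.3, -0.5, 34.9]
ft_force: [-0.3, -0.1, 0.3]
opening: 0.0851
t11.80 rows tx 20.73 ty -10.56 tz 1.63 yaw 24.9 q6 46.9
```

```bash
python3 -m inch '[{"tx":3.6,"ty":-1.8,"tz":0.3,"yaw":5,"jaw":1},{"tx":7.2,"ty":-3.7,"tz":0.3,"yaw":10,"jaw":1},{"tx":10.8,"ty":-5.5,"tz":0.3,"yaw":15,"jaw":1},{"tx":14.4,"ty":-7.4,"tz":0.3,"yaw":20,"jaw":1},{"tx":18,"ty":-9.2,"tz":0.5,"yaw":25,"jaw":1}]'; python3 -m inch '[{"tx":1.5,"ty":-2.4,"tz":0.8,"yaw":0,"jaw":1},{"tx":1.5,"ty":-2.4,"tz":1,"yaw":0,"jaw":1},{"tx":1.5,"ty":-2.4,"tz":1,"yaw":0,"jaw":1}]';python3 -c "
from h import *
s,T=pose();print(s['tool_pos'],s['ee_rot'])
cv2.imwrite('pics/w7.png',optics.capture('wrist'))
for r in optics.tip_of('wrist','hosetail'): print(r,onz('wrist',r['centre'],.004,T))
go((.657,.175,.12),10)
"
```

```text
t: 12.22
tool_pos: [0.6304, 0.1494, 0.2686]
ee_rot: [179.6, -0.6, 9.6]
ft_force: [0.8, -0.4, -0.4]
opening: 0.0853
t: 12.47
tool_pos: [0.6405, 0.1766, 0.2546]
ee_rot: [179.6, -0.3, 9.8]
ft_force: [-0.1, 0.1, -0.1]
opening: 0.0856
[0.64049801 0.17655144 0.25463846] [179.59210927  -0.31130628   9.77744373]
{'centre': [269.1, 257.6], 'score': 0.97} [0.54471744 0.13910077 0.004     ]
t12.57 rows tx 1.50 ty 0.15 tz 13.71 yaw -0.4 q6 91.9
```

View pics/w7.png

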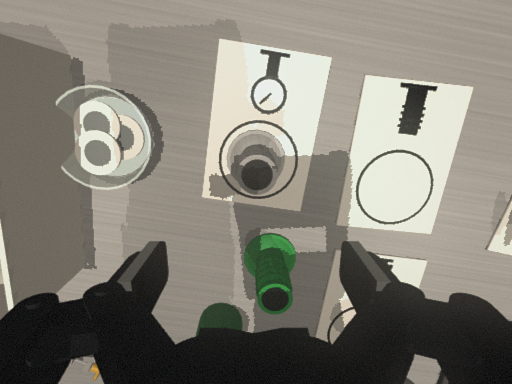

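```bash
python3 -c "
from h import *
s,T=pose()
p=onz('wrist',(257,174),.089,T);print(p,onz('wrist',(258,159),.004,T),onz('wrist',(395,186.5),.004,T))
go((p[0],p[1],.12),10)
"
```

```text
[0.66195955 0.17439684 0.089     ] [0.66173843 0.17157979 0.004     ] [0.65666072 0.01139966 0.004     ]
t12.57 rows tx 1.98 ty 0.30 tz 13.71 yaw -0.4 q6 91.9
```

```bash
python3 -m inch '[{"tx":0.8,"ty":0.3,"tz":3.5,"yaw":0,"jaw":1},{"tx":1.5,"ty":0.3,"tz":7,"yaw":0,"jaw":1},{"tx":1.9,"ty":0.3,"tz":10.5,"yaw":0,"jaw":1},{"tx":1.9,"ty":0.3,"tz":13,"yaw":0,"jaw":1},{"tx":1.9,"ty":0.3,"tz":13.7,"yaw":0,"jaw":1}]'; python3 -m inch '[{"tx":0,"ty":0,"tz":0,"yaw":0,"jaw":0.6},{"tx":0,"ty":0,"tz":0,"yaw":0,"jaw":0.4},{"tx":0,"ty":0,"tz":0,"yaw":0,"jaw":0.2},{"tx":0,"ty":0,"tz":0,"yaw":0,"jaw":0.2},{"tx":0,"ty":0,"tz":0,"yaw":0,"jaw":0.2}]' 40
```

```text
t: 12.98
tool_pos: [0.6593, 0.1723, 0.1155]
ee_rot: [179.6, -0.1, 9.6]
ft_force: [-0.1, 0.4, -1.0]
opening: 0.0858
t: 13.4
tool_pos: [0.6602, 0.1727, 0.1179]
ee_rot: [179.6, -0.3, 9.6]
ft_force: [-1.1, 0.6, 7.1]
opening: 0.0332
```

```bash
python3 -m inch '[{"tx":0,"ty":0,"tz":-0.5,"yaw":0,"jaw":0.2},{"tx":0,"ty":0,"tz":-2,"yaw":0,"jaw":0.2},{"tx":0,"ty":0,"tz":-4.5,"yaw":0,"jaw":0.2},{"tx":-0.2,"ty":1,"tz":-6,"yaw":0,"jaw":0.2},{"tx":-0.9,"ty":4.5,"tz":-6.5,"yaw":0,"jaw":0.2}]' 50; python3 -c "
from h import *
go((.654,.0137,.1179),10)"
```

```text
t: 13.82
tool_pos: [0.6593, 0.13, 0.1875]
ee_rot: [179.6, -0.6, 9.8]
ft_force: [1.0, -0.3, -3.0]
opening: 0.0332
t13.82 rows tx -2.58 ty 11.33 tz 7.00 yaw -0.2 q6 87.7
```

```bash
python3 -m inch '[{"tx":-0.8,"ty":3.5,"tz":0,"yaw":0,"jaw":0.2},{"tx":-1.7,"ty":7.2,"tz":0,"yaw":0,"jaw":0.2},{"tx":-2.4,"ty":10.2,"tz":0,"yaw":0,"jaw":0.2},{"tx":-2.6,"ty":11.3,"tz":2,"yaw":0,"jaw":0.2},{"tx":-2.6,"ty":11.3,"tz":3,"yaw":0,"jaw":0.2}]'; python3 -c "
from h import *
s,T=pose()
cv2.imwrite('pics/w8.png',optics.capture('wrist'))
go((.654,.0137,.1179),10)"
```

```text
t: 14.23
tool_pos: [0.6529, 0.0104, 0.1581]
ee_rot: [179.6, -0.7, 9.6]
ft_force: [-0.7, 0.8, -3.5]
opening: 0.0332
t14.28 rows tx 0.18 ty -0.14 tz 3.80 yaw -0.3 q6 77.6
```

View pics/w8.png

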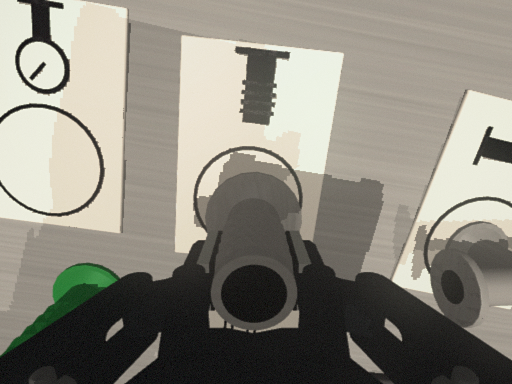

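The hose tail hangs over its ring (248,200). Lower it.

```bash
python3 -m inch '[{"tx":0.1,"ty":-0.2,"tz":1.2,"yaw":0,"jaw":0.2},{"tx":0.1,"ty":-0.2,"tz":2.6,"yaw":0,"jaw":0.2},{"tx":0.1,"ty":-0.2,"tz":3.3,"yaw":0,"jaw":0.2},{"tx":0.1,"ty":-0.2,"tz":3.6,"yaw":0,"jaw":0.2},{"tx":0.1,"ty":-0.2,"tz":3.7,"yaw":0,"jaw":0.2}]'; python3 -m inch '[{"tx":0,"ty":0,"tz":0.05,"yaw":0,"jaw":0.2},{"tx":0,"ty":0,"tz":0.1,"yaw":0,"jaw":0.2},{"tx":0,"ty":0,"tz":0.1,"yaw":0,"jaw":0.2}]'
```

```text
t: 14.7
tool_pos: [0.653, 0.0148, 0.1182]
ee_rot: [179.7, -0.4, 9.7]
ft_force: [-0.4, 0.4, -3.1]
opening: 0.0332
t: 14.95
tool_pos: [0.6534, 0.015, 0.118]
ee_rot: [179.7, -0.5, 9.7]
ft_force: [0.2, 1.1, 1.4]
opening: 0.033
```

Contact. Release, rise, look.

```bash
python3 -m inch '[{"tx":0,"ty":0,"tz":0,"yaw":0,"jaw":0.4},{"tx":0,"ty":0,"tz":0,"yaw":0,"jaw":0.7},{"tx":0,"ty":0,"tz":0,"yaw":0,"jaw":1},{"tx":0,"ty":0,"tz":0,"yaw":0,"jaw":1},{"tx":0,"ty":0,"tz":0,"yaw":0,"jaw":1}]';python3 -m inch '[{"tx":0,"ty":0,"tz":-2,"yaw":0,"jaw":1},{"tx":0,"ty":0,"tz":-6,"yaw":0,"jaw":1},{"tx":0,"ty":0,"tz":-10,"yaw":0,"jaw":1},{"tx":0,"ty":0,"tz":-13,"yaw":0,"jaw":1},{"tx":0,"ty":0,"tz":-15,"yaw":0,"jaw":1}]';python3 -c "
from h import *
s,T=pose()
cv2.imwrite('pics/w9.png',optics.capture('wrist'))
go((.4479,-.1937,.28),67)"
```

```text
t: 15.37
tool_pos: [0.6534, 0.015, 0.1181]
ee_rot: [179.7, -0.5, 9.7]
ft_force: [0.0, -0.3, -0.4]
opening: 0.0805
t: 15.78
tool_pos: [0.6526, 0.0156, 0.2721]
ee_rot: [179.6, -0.7, 9.7]
ft_force: [-0.3, -0.3, -0.2]
opening: 0.0855
t15.83 rows tx -23.78 ty 17.17 tz -0.76 yaw -57.3 q6 77.7
```

View pics/w9.png

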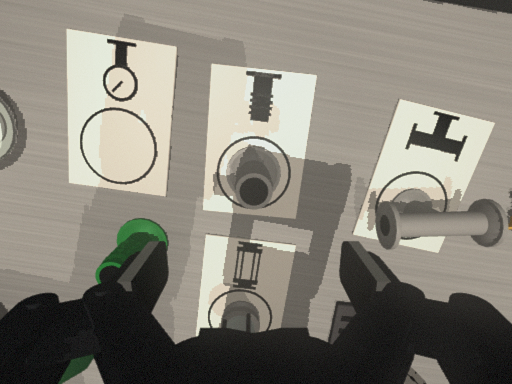

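Hose tail stands in its ring (254,172). Back to the gauge.

```bash
python3 -m inch '[{"tx":-3.1,"ty":2.2,"tz":0,"yaw":-7,"jaw":1},{"tx":-6.2,"ty":4.5,"tz":0,"yaw":-14,"jaw":1},{"tx":-9.3,"ty":6.7,"tz":0,"yaw":-21,"jaw":1},{"tx":-12.4,"ty":9,"tz":0,"yaw":-28,"jaw":1},{"tx":-15.5,"ty":11.2,"tz":0,"yaw":-35,"jaw":1}]'; python3 -c "
from h import *
go((.4479,-.1937,.26),67)"
```

```text
t: 16.25
tool_pos: [0.5183, -0.1217, 0.2732]
ee_rot: [179.1, -0.5, 45.0]
ft_force: [0.1, -0.4, 0.7]
opening: 0.0854
t16.25 rows tx -10.09 ty 0.09 tz 1.23 yaw -22.0 q6 26.7
```

```bash
python3 -m inch '[{"tx":-3,"ty":0,"tz":0.3,"yaw":-6,"jaw":1},{"tx":-6,"ty":0,"tz":0.6,"yaw":-12,"jaw":1},{"tx":-9,"ty":0,"tz":1,"yaw":-18,"jaw":1},{"tx":-10.1,"ty":0.1,"tz":1.2,"yaw":-22,"jaw":1},{"tx":-10.1,"ty":0.1,"tz":1.2,"yaw":-22,"jaw":1}]'; python3 -c "
from h import *
s,T=pose()
cv2.imwrite('pics/w10.png',optics.capture('wrist'))
go((.4479,-.1937,.138),66.9)"
```

```text
t: 16.67
tool_pos: [0.4464, -0.1952, 0.2599]
ee_rot: [179.0, -0.1, 67.1]
ft_force: [0.5, 0.9, -0.1]
opening: 0.0853
t16.72 rows tx 0.05 ty -0.20 tz 12.22 yaw -0.1 q6 -6.1
```

View pics/w10.png

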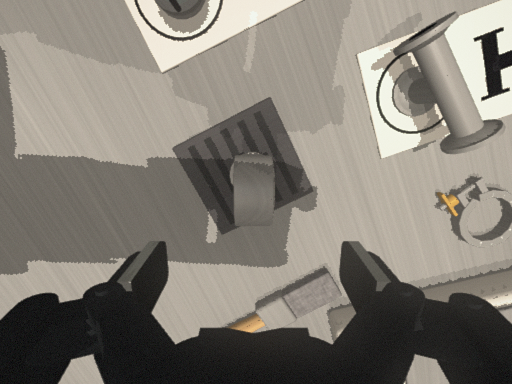

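```bash
python3 -m inch '[{"tx":0,"ty":-0.1,"tz":3,"yaw":0,"jaw":1},{"tx":0,"ty":-0.1,"tz":6.5,"yaw":0,"jaw":1},{"tx":0,"ty":-0.1,"tz":9.5,"yaw":0,"jaw":1},{"tx":0,"ty":-0.1,"tz":11.5,"yaw":0,"jaw":1},{"tx":0,"ty":-0.1,"tz":12.2,"yaw":0,"jaw":1}]'; python3 -m inch '[{"tx":0,"ty":0,"tz":0,"yaw":0,"jaw":0.6},{"tx":0,"ty":0,"tz":0,"yaw":0,"jaw":0.4},{"tx":0,"ty":0,"tz":0,"yaw":0,"jaw":0.2},{"tx":0,"ty":0,"tz":0,"yaw":0,"jaw":0.2},{"tx":0,"ty":0,"tz":0,"yaw":0,"jaw":0.2}]' 40
```

```text
t: 17.13
tool_pos: [0.4484, -0.1933, 0.1356]
ee_rot: [179.2, -0.2, 66.8]
ft_force: [0.5, 0.6, -0.4]
opening: 0.0855
t: 17.55
tool_pos: [0.4488, -0.1934, 0.1369]
ee_rot: [179.1, -0.2, 66.7]
ft_force: [-2.5, 0.9, 7.9]
opening: 0.032
```

```bash
python3 -m inch '[{"tx":0,"ty":0,"tz":-0.5,"yaw":0,"jaw":0.2},{"tx":0,"ty":0,"tz":-2,"yaw":0,"jaw":0.2},{"tx":0,"ty":0,"tz":-5.5,"yaw":0,"jaw":0.2},{"tx":0,"ty":0,"tz":-9.5,"yaw":0,"jaw":0.2},{"tx":0,"ty":0,"tz":-12.5,"yaw":0,"jaw":0.2}]' 50; python3 -c "
from h import *
go((.659,.172,.265),67)"
```

```text
t: 17.97
tool_pos: [0.4468, -0.193, 0.2651]
ee_rot: [179.0, -0.2, 66.7]
ft_force: [0.9, 0.0, -2.5]
opening: 0.0314
t17.97 rows tx 41.92 ty 5.07 tz 0.22 yaw -0.3 q6 -5.9
```

```bash
python3 -m inch '[{"tx":3,"ty":0.4,"tz":0,"yaw":0,"jaw":0.2},{"tx":7,"ty":0.8,"tz":0,"yaw":0,"jaw":0.2},{"tx":11,"ty":1.3,"tz":0,"yaw":0,"jaw":0.2},{"tx":15,"ty":1.8,"tz":0,"yaw":0,"jaw":0.2},{"tx":19,"ty":2.3,"tz":0,"yaw":0,"jaw":0.2}]'; python3 -m inch '[{"tx":4,"ty":0.5,"tz":0,"yaw":0,"jaw":0.2},{"tx":8,"ty":1,"tz":0,"yaw":0,"jaw":0.2},{"tx":12,"ty":1.5,"tz":0,"yaw":0,"jaw":0.2},{"tx":16,"ty":2,"tz":0,"yaw":0,"jaw":0.2},{"tx":20,"ty":2.5,"tz":0,"yaw":0,"jaw":0.2}]'; python3 -c "
from h import *
go((.659,.172,.131),67)"
```

```text
t: 18.38
tool_pos: [0.5434, -0.0257, 0.2669]
ee_rot: [179.0, -0.2, 66.7]
ft_force: [1.4, -0.4, -2.6]
opening: 0.0314
t: 18.8
tool_pos: [0.6458, 0.15, 0.2686]
ee_rot: [178.9, -0.2, 66.7]
ft_force: [0.9, -0.8, -3.9]
opening: 0.0316
t18.80 rows tx 2.50 ty 0.09 tz 13.77 yaw -0.3 q6 32.7
```

```bash
python3 -m inch '[{"tx":2.3,"ty":0.1,"tz":2,"yaw":0,"jaw":0.2},{"tx":2.4,"ty":0.1,"tz":6,"yaw":0,"jaw":0.2},{"tx":2.4,"ty":0.1,"tz":9,"yaw":0,"jaw":0.2},{"tx":2.4,"ty":0.1,"tz":10,"yaw":0,"jaw":0.2},{"tx":2.4,"ty":0.1,"tz":10,"yaw":0,"jaw":0.2}]'; python3 -c "
from h import *
s,T=pose()
cv2.imwrite('pics/w11.png',optics.capture('wrist'));cv2.imwrite('pics/s11.png',optics.capture('scene'))
go((.659,.172,.131),67)"
```

```text
t: 19.22
tool_pos: [0.6568, 0.1709, 0.1663]
ee_rot: [179.2, -0.0, 66.7]
ft_force: [0.9, -0.2, -3.7]
opening: 0.0313
t19.32 rows tx 0.08 ty -0.09 tz 3.96 yaw -0.3 q6 34.4
```

View pics/w11.png

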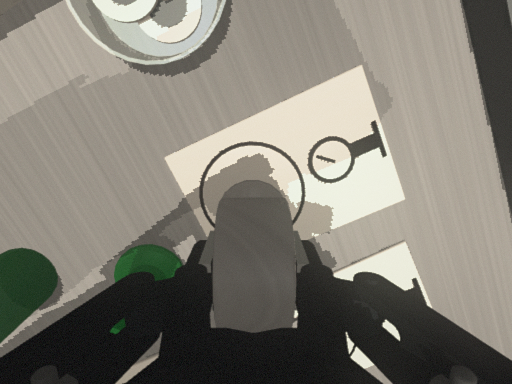

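View pics/s11.png

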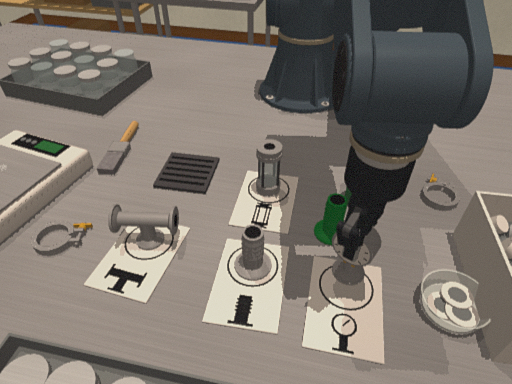

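```bash
python3 -m inch '[{"tx":0.1,"ty":0,"tz":1.5,"yaw":0,"jaw":0.2},{"tx":0.1,"ty":0,"tz":2.8,"yaw":0,"jaw":0.2},{"tx":0.1,"ty":0,"tz":3.4,"yaw":0,"jaw":0.2},{"tx":0.1,"ty":0,"tz":3.7,"yaw":0,"jaw":0.2},{"tx":0.1,"ty":0,"tz":3.9,"yaw":0,"jaw":0.2}]';  python3 -m inch '[{"tx":0,"ty":0,"tz":0.05,"yaw":0,"jaw":0.2},{"tx":0,"ty":0,"tz":0.1,"yaw":0,"jaw":0.2},{"tx":0,"ty":0,"tz":0.1,"yaw":0,"jaw":0.2}]'
```

```text
t: 19.73
tool_pos: [0.6597, 0.1717, 0.1311]
ee_rot: [178.9, -0.2, 66.7]
ft_force: [-3.5, -1.0, 11.7]
opening: 0.0313
t: 19.98
tool_pos: [0.6598, 0.1717, 0.1311]
ee_rot: [178.9, -0.2, 66.7]
ft_force: [-4.1, -0.4, 5.4]
opening: 0.0315
```

```bash
python3 -m inch '[{"tx":0,"ty":0,"tz":0,"yaw":0,"jaw":0.3},{"tx":0,"ty":0,"tz":0,"yaw":0,"jaw":0.6},{"tx":0,"ty":0,"tz":0,"yaw":0,"jaw":1},{"tx":0,"ty":0,"tz":0,"yaw":0,"jaw":1},{"tx":0,"ty":0,"tz":0,"yaw":0,"jaw":1}]';python3 -m inch '[{"tx":0,"ty":0,"tz":-2,"yaw":0,"jaw":1},{"tx":0,"ty":0,"tz":-6,"yaw":0,"jaw":1},{"tx":0,"ty":0,"tz":-10,"yaw":0,"jaw":1},{"tx":0,"ty":0,"tz":-13,"yaw":0,"jaw":1},{"tx":0,"ty":0,"tz":-16,"yaw":0,"jaw":1}]';python3 -c "
from h import *
s,T=pose()
cv2.imwrite('pics/w12.png',optics.capture('wrist'))
go((.60,-.16,.32),67)"
```

```text
t: 20.4
tool_pos: [0.66, 0.1718, 0.1313]
ee_rot: [178.9, -0.2, 66.7]
ft_force: [0.4, -1.0, -0.1]
opening: 0.0783
t: 20.82
tool_pos: [0.6568, 0.1724, 0.2936]
ee_rot: [178.8, -0.3, 66.7]
ft_force: [-0.4, 0.3, 0.3]
opening: 0.0855
t20.87 rows tx -32.84 ty 7.89 tz -2.09 yaw -0.3 q6 34.4
```

View pics/w12.png

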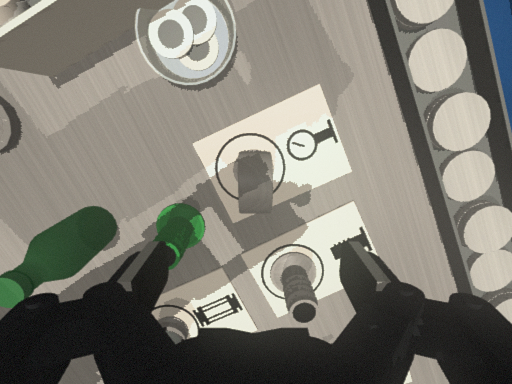

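Gauge stands in its ring (250,167). Now go look at the tee from above.

```bash
python3 -m inch '[{"tx":-4,"ty":1,"tz":-1,"yaw":6,"jaw":1},{"tx":-8,"ty":2,"tz":-2,"yaw":12,"jaw":1},{"tx":-12,"ty":3,"tz":-2,"yaw":18,"jaw":1},{"tx":-16,"ty":4,"tz":-2,"yaw":24,"jaw":1},{"tx":-19.5,"ty":4.8,"tz":-2,"yaw":30,"jaw":1}]';python3 -c "
from h import *
go((.60,-.18,.32),10)"
```

```text
t: 21.28
tool_pos: [0.6239, -0.0273, 0.3198]
ee_rot: [178.9, -1.3, 36.4]
ft_force: [0.3, -0.7, -0.8]
opening: 0.0853
t21.28 rows tx -10.98 ty 10.88 tz -0.06 yaw 26.4 q6 46.8
```

```bash
python3 -m inch '[{"tx":-2.5,"ty":2.5,"tz":0,"yaw":6,"jaw":1},{"tx":-5,"ty":5,"tz":0,"yaw":12,"jaw":1},{"tx":-8,"ty":8,"tz":0,"yaw":18,"jaw":1},{"tx":-10.9,"ty":10.9,"tz":0,"yaw":24,"jaw":1},{"tx":-10.9,"ty":10.9,"tz":0,"yaw":26,"jaw":1}]';python3 -c "
from h import *
s,T=pose()
for c in('wrist','scene','side'):
  cv2.imwrite(f'pics/{c}13.png',optics.capture(c))
  R=optics.tip_of(c,'tee');print(s['t'],[(r,onz(c,r['centre'],.004,T)) for r in R])
xs=[(.58,-.26),(.72,-.26),(.72,-.11),(.58,-.11)]
out=[]
for c in('wrist','scene','side'):
  im=cv2.imread(f'pics/{c}13.png')
  src=np.float32([proj(c,(x,y,.004),T) for x,y in xs]);dst=np.float32([((y+.26)*1700,(x-.58)*1700) for x,y in xs])
  o=cv2.warpPerspective(im,cv2.getPerspectiveTransform(src,dst),(256,240),flags=cv2.INTER_CUBIC)
  out.append(o)
cv2.imwrite('pics/tee13.png',np.hstack(out))
"
```

```text
t: 21.7
tool_pos: [0.5995, -0.1859, 0.3192]
ee_rot: [179.5, -1.7, 9.7]
ft_force: [0.3, 0.1, -0.1]
opening: 0.0852
21.7 [({'centre': [255.3, 136.6], 'score': 0.62}, array([ 0.64607893, -0.18318129,  0.004     ]))]
21.7 [({'centre': [150.2, 239.2], 'score': 0.71}, array([ 0.64496902, -0.18188109,  0.004     ]))]
21.7 [({'centre': [348.9, 265.0], 'score': 0.91}, array([ 0.64408069, -0.17936977,  0.004     ]))]
```

View pics/tee13.png

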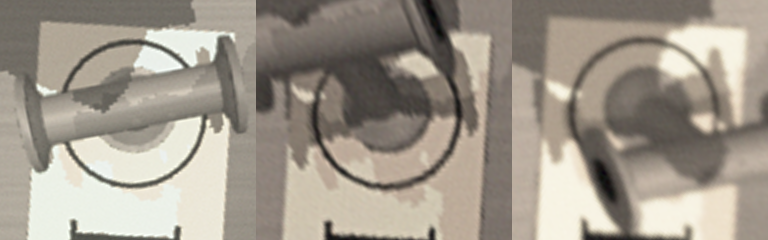

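View pics/wrist13.png

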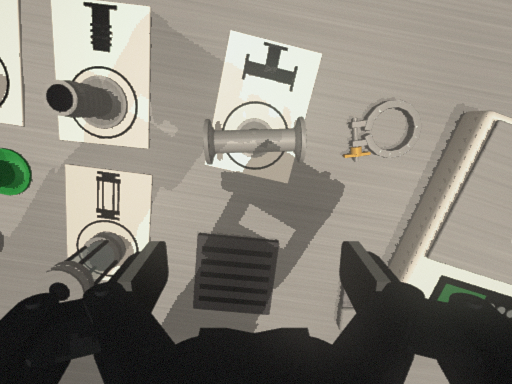

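View pics/side13.png

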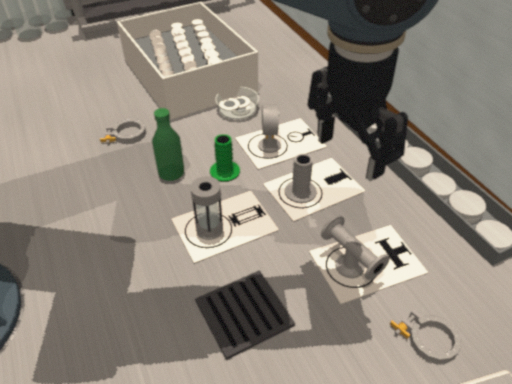

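Tee's foot sits concentric in its ring (offset ≲3 mm), so it can stay. The same check for the other three:

```bash
python3 -c "
from h import *
s,T=pose();rows=[]
for q,m,cx,cy in(('sightglass','mat_sightglass',.455,-.0015),('hosetail','mat_hosetail',.6545,.0137),('gauge','mat_gauge',.659,.172)):
  out=[]
  xs=[(cx-.06,cy-.06),(cx+.06,cy-.06),(cx+.06,cy+.06),(cx-.06,cy+.06)]
  for c in('wrist','scene','side'):
    im=cv2.imread(f'pics/{c}13.png')
    src=np.float32([proj(c,(x,y,.004),T) for x,y in xs]);dst=np.float32([((y-cy+.06)*2000,(x-cx+.06)*2000) for x,y in xs])
    out.append(cv2.warpPerspective(im,cv2.getPerspectiveTransform(src,dst),(240,190),flags=cv2.INTER_CUBIC))
    print(q,c,[(round(r['score'],2),onz(c,r['centre'],.004,T)[:2].round(4)) for r in optics.tip_of(c,q)])
  rows.append(np.hstack(out))
cv2.imwrite('pics/fin.png',np.vstack(rows))
"
```

```text
sightglass wrist [(0.93, array([0.4604, 0.0028]))]
sightglass scene [(0.76, array([ 0.4689, -0.0034]))]
sightglass side [(0.58, array([ 0.452 , -0.0053])), (0.57, array([0.6535, 0.0145]))]
hosetail wrist [(0.75, array([0.5413, 0.1458])), (0.66, array([0.6576, 0.0199]))]
hosetail scene [(0.94, array([0.5517, 0.1372])), (0.66, array([0.6628, 0.1794])), (0.57, array([0.6553, 0.0146]))]
hosetail side [(0.85, array([0.5435, 0.139 ])), (0.77, array([0.6542, 0.0079])), (0.53, array([ 4.526e-01, -2.000e-04])), (0.29, array([0.6504, 0.1723]))]
gauge wrist [(0.38, array([ 0.6515, -0.1739]))]
gauge scene [(0.78, array([0.6639, 0.1679]))]
gauge side [(0.71, array([0.6522, 0.165 ]))]
```

View pics/fin.png

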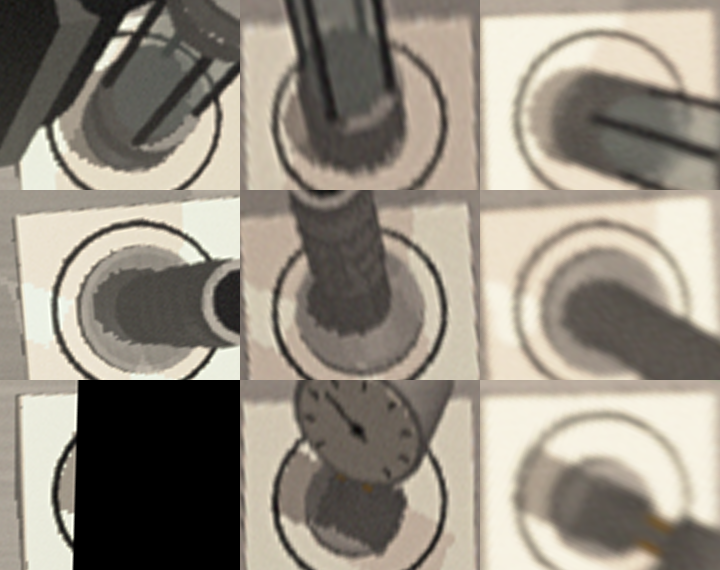

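All are centred to within a few millimetres, and the bottle has not moved (side view, (168,150)). The arm is clear, so I'll hand in.

```bash
python3 -c "
from bench import ctrl
print(ctrl.observe()['t'],ctrl.close_job())"
```

```text
the job is handed in; nothing more can be done
22.45 None
```

I handed the job in at 22.5 s of the 112 s allowed, with all four fittings standing upright in the foot ring on their own mats.

- **Moves:** I carried the sight glass from the draining plate to its mat. Then I parked the gauge on the plate, moved the hose tail to its mat, and set the gauge on its own.
- **Left alone:** The tee was already in its ring, about 3 mm off at most, so I didn't touch it. I also never touched the bottle or the green look-alike.

**Last checks:** Top-down views made from the wrist, scene and side pictures show every foot centred in its ring to within a few millimetres. The wrist picture was little use for the gauge, so that rests on the other two. In the last side picture the bottle stands where it did at the start, and the gripper is open and well clear.

**Disagreements:** Some network positions for the placed fittings were off, the worst being the sight glass in the scene picture at about 14 mm in x. The other cameras and the ring pictures contradict that reading, so I set it aside. `close_job()` gives no verdict, so I don't have the official result.

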